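# Microscope holder bracket held level over the ultrasonic cleaner

### The arm

A 7-joint arm with a two-finger parallel gripper is mounted at the origin on the work surface. World frame = base frame: x ahead of the robot, y to its left, z up, the work surface at z = 0. Lengths are in m, angles in rad, forces in N, time in s.
With the tool pointing down it reaches from about 0.35 to 0.9 m from the base axis. Payload 8.1 kg.
Tool frame: the origin (TCP) lies between the finger pads; the fingertips stand 25 mm ahead of it and the grasp point (between the pads) lies 6 mm ahead of it; z points along the fingers, y is the direction in which the jaws open and shut (so a half turn about z gives the same grasp; the last joint's range is limited). The gripper opens to 92 mm and grips with 3 to 60 N. Pads are 19 mm wide; open, the fingers measure 130 mm over their backs; the gripper's body (75 mm by 190 mm) begins 47 mm behind the grasp point.
Start: joints at [-1.336, 0.434, 0.025, 1.573, -0.012, 1.134, -0.075], TCP at [0.207, 0.59, 0.252] pointing down, gripper open.
Joint ranges: [-2.62, 2.62], [-0.44, 2.09], [-1.27, 1.32], [0.08, 2.57], [-1.32, 4.46], [0.12, 2], [-2.74, 2.74]. Speed limits (rad/s): [2.22, 2.22, 3.01, 3.01, 3.14, 3.14, 3.14].

### API

Orientations are given as a rotation vector (axis times angle).
In Python, from cell import * gives the robot as it stands.
- The arm moves only by the shell command python3 -m jog 'ROWS' [FORCE]. ROWS is JSON, one flat list of numbers, 5 for each row, row after row: the finger opening in mm, from 0 to 91.8, then the shift along the tool's x, y, z in units of 40 mm (1.0 is 40 mm), then the turn about the tool's z in units of 6 degrees (1.0 is 6 degrees). A call has 1 to 20 rows; each row shifts and turns the pose as measured when the row begins, along the tool's axes as they then stand; what a row does not reach is not made up. A row lasts 1/12 s, in which the tool goes at most 41.7 mm and 7.16 degrees, less where a joint would pass 70% of its speed; a pose out of reach is approached as far as the arm can. A call is refused whole if a number of a shift passes 1 or a number of a turn 1, either way. A call with a gripper value outside its range is refused whole. The fingers move at their own pace and stop on an object; FORCE is the grip in N (left out, the last holds). Time passes only in rows, so rows that do not move let the fingers close. It gives the time, the measured TCP pose, the force and the opening at its end, in the units of the state.
- observe(): the state, without advancing time (a new reading comes with each control period).
- get_image(name): name is "side" or "top" or "wrist"; returns the picture (420x560x3 uint8, red, green, blue); there is no depth.
- camera_params(name): a dict with "intrinsics" (3x3 intrinsics, pixels), "xyz" and "orientation" of the camera in the world. Camera axes: x right, y down, z forward; pixel columns grow to the right and rows downward; lengths in m; the calibration is good to about 2 mm. A picture is of the moment at which its call begins: read the wrist's pose just before it. camera_params takes no time and is no camera call; for the wrist camera it gives the pose at the moment of the call.
- sign_off(): hands the job in, once; it reports no verdict.
The state is a dict: "clock": time; "joints": joint angles; "dq": joint speeds; "joint_efforts": joint torques, N m; "position": TCP position; "ee_rot": TCP orientation; "force": force on the tool from outside, world axes, zero at the start; "ft_torque": the same for the moment, N m; "width": opening from 0.0 (shut) to 1.0 (fully open).
Only numpy, scipy, OpenCV 4.12 (cv2) and the standard library are available. Lean on these libraries where they do the work, as an engineer would, in place of code of your own. Each camera call takes 0.05 s, during which the arm holds its last target. There are 200 camera calls.

### The job

The greasy holder bracket off the microscope stand is next for the ultrasonic cleaner, whose tank is still dry. Lift the cleaner's lid off by its knob and set it down gently, flat on the bench, let go; then pick the bracket up by its neck at the balance point, keep it level as you carry it, and hold it level and still about 4 cm above the open tank, centred over the mouth and in line with its long side (either end first), so that it could go straight down into the basket. Finish while still holding it there, clear of the cleaner, and leave the other things on the bench where they are.

Things in the scene. Friction and masses are not known exactly. Their poses are not given: they have to be found in the camera images.
- mouth (a point): Centre of the tank mouth of the ultrasonic cleaner, at rim height, 150 mm above the bench. The cleaner is a fixed white box with a steel top, 180 (its x) by 290 (its y) by 150 mm high. Mouth 140 mm along its x, 250 mm along its y (the long side); tank 71 mm deep, a low wire basket in it. x, y along short and long side, z up. The lid covers it at the start.
- lid_knob (a point): Centre of the round black knob (head 30 mm diameter, 24 mm high) in the middle of the loose steel lid. Lid plate 156 (its x) by 266 (its y) by 3 mm, its top 28 mm below this point; under it a skirt 128 by 238 mm, 8 mm deep, drops into the mouth. Point is 181 mm above the bench on the cleaner, 39 mm when the lid lies flat on the bench. z up. About 0.3 kg.
- balance (a point): Balance point (centre of mass) of the white-painted cast holder bracket, half-way up its neck and 24 mm above its underside. Neck: straight, 18 mm wide (its y), 22 mm high, 86 mm long between heavy collar (-x end) and thin ring (+x end), both sides free. The point is 17 mm along the neck from the collar's wall, well off the neck's middle. x along the neck towards the ring, z up. 0.5 to 0.75 kg.
- bracket_under (a point): Point in the plane of the same bracket's underside, below the middle of its length: 27 mm along +x and 24 mm below the balance point, same axes; to be centred over the mouth. The bracket is 206 mm long: upright collar 46 mm diameter, 54 mm high, 32 mm bore, with a clamp and screw behind it; neck; ring 64 mm diameter, 28 mm high. It starts lying flat on the bench, turned any way.
- bottle_mid (a point): Middle of an amber dropping bottle, 44 mm diameter, 85 mm high, a bystander.
- beaker_mid (a point): Middle of a glass beaker, 68 mm diameter, 90 mm high, a bystander.
- slidebox_mid (a point): Middle of a wooden slide box, 92 by 182 by 43 mm high (z up), a bystander.
Mind the look-alikes: they are no part of the job. Of the things shaped like the part that bears balance, the white one is meant.

How it is judged:
On the way, in this order (a step that is already met when the one before it is completed fails the run):
1. the lid is lifted off the cleaner by its knob (height (world z) of lid_knob above 0.19 m and contact force between the fingers and lid above 1 N and distance between the grasp point and lid_knob below 0.03 m and contact force between lid and cleaner below 0.1 N), for 0.1 s.
2. the lid lies flat on the bench, off the cleaner and let go (height (world z) of lid_knob below 0.045 m and angle between lid_knob's own z axis and vertical below 0.06 rad and contact force between lid and the fingers below 0.3 N and contact force between lid and cleaner below 0.1 N), for 0.2 s.
3. the bracket is lifted off the bench, level, gripped at its balance point (contact force between the fingers and bracket above 3 N and angle between balance's own z axis and vertical below 0.08 rad and x of the grasp point in the frame of balance between -0.016 and 0.016 m and contact force between bracket and cleaner below 0.1 N and contact force between bracket and lid below 0.1 N and contact force between bracket and table below 0.1 N and height (world z) of bracket_under above 0.03 m), for 0.2 s.
At the end, for the whole second after the job is handed in: Lid flat on the bench (3 deg), let go. Bracket held by the fingers alone within 16 mm of its balance point, level within 4.5 deg, still, underside 15 to 75 mm above the rim, its middle within 18 mm along and 20 mm across the mouth's centre, within 7 deg of its long side, touching nothing else (all of step 2 and contact force between the fingers and bracket above 3 N and angle between balance's own z axis and vertical below 0.08 rad and x of the grasp point in the frame of balance between -0.016 and 0.016 m and contact force between bracket and cleaner below 0.1 N and contact force between bracket and lid below 0.1 N and contact force between bracket and table below 0.1 N and x of bracket_under in the frame of mouth between -0.02 and 0.02 m and y of bracket_under in the frame of mouth between -0.018 and 0.018 m and z of bracket_under in the frame of mouth between 0.015 and 0.075 m and angle between the x axis of bracket_under and the y axis of mouth, either way round below 0.13 rad and linear speed of bracket below 0.02 m/s and angular speed of bracket below 0.1 rad/s); the arm keeps its last pose, push and grip.
It fails at once if the lid is dropped or banged down on the bench (more than 60 N) (contact force between lid and table above 60 N).
It fails at once if the bracket is tipped more than 20 degrees (angle between balance's own z axis and vertical above 0.35 rad).
It fails at once if the bottle is moved more than 3 cm (distance of bottle_mid from where it was at the start of the episode above 0.03 m).
It fails at once if the beaker is moved more than 3 cm (distance of beaker_mid from where it was at the start of the episode above 0.03 m).
It fails at once if the slide box is moved more than 3 cm (distance of slidebox_mid from where it was at the start of the episode above 0.03 m).
It also fails if it takes over 58 s, if anything falls off the work surface, if the arm or the gripper's body presses on something with over 40 N, if the wrist force passes 120 N, or if a joint passes its speed limit or range.

## Working session

There is one attempt and no reset: what is moved stays moved. The work goes in short steps, Python scripts to look and compute and a shell command to move; the robot and the scene stay as the last step left them, time stands still between calls to the robot, and variables do not carry over. Pictures are saved under pics/ and viewed, about 8 in all and at most 12, crops included, and the job is handed in when it is done.

```bash
mkdir -p pics; ls; python3 - <<'E'
from cell import *
import cv2,numpy as np
s=observe();print({k:np.round(v,3).tolist() for k,v in s.items()})
for n in ("top","side"):
    im=get_image(n);cv2.imwrite(f"pics/{n}0.png",im[:,:,::-1])
    c=camera_params(n);print(n,c)
E
```

```text
pics
{'clock': 0.0, 'joints': [-1.336, 0.435, 0.025, 1.574, -0.012, 1.134, -0.075], 'dq': [0.0, 0.001, 0.001, -0.0, -0.0, -0.001, -0.001], 'joint_efforts': [0.001, -66.789, 0.985, -31.443, -0.06, 0.043, 0.0], 'position': [0.207, 0.589, 0.251], 'ee_rot': [-0.528, -3.097, 0.002], 'force': [-0.278, 0.959, -0.056], 'ft_torque': [-0.019, 0.009, 0.01], 'width': 1.003}
top {'intrinsics': array([[464.89795656,   0.        , 277.29983311],
       [  0.        , 464.89795656, 200.76478924],
       [  0.        ,   0.        ,   1.        ]]), 'xyz': array([0.25231783, 0.02923577, 1.22905748]), 'orientation': array([-2.03970937,  2.18691665, -0.2256574 ])}
side {'intrinsics': array([[455.46791177,   0.        , 282.4420795 ],
       [  0.        , 455.46791177, 211.08511623],
       [  0.        ,   0.        ,   1.        ]]), 'xyz': array([ 0.36217351, -0.90406578,  0.73741762]), 'orientation': array([-2.15682851,  0.13158442, -0.06487651])}
```

View pics/top0.png

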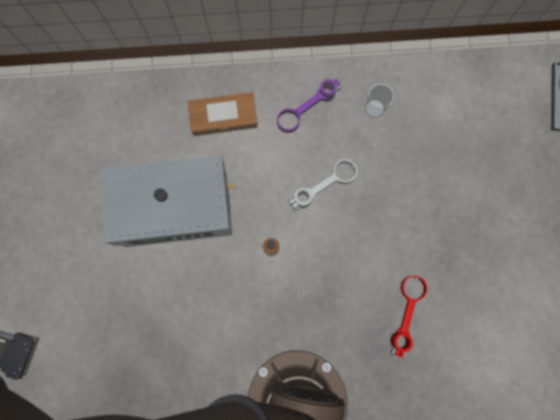

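View pics/side0.png

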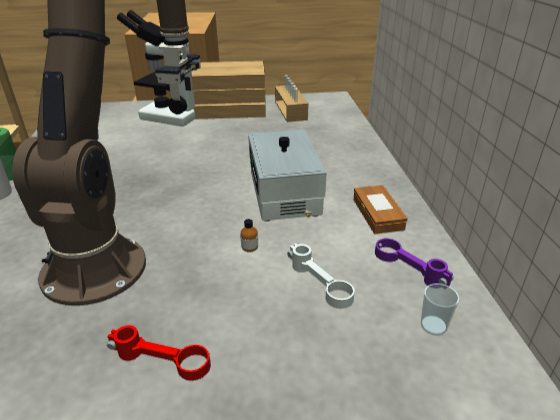

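The top view shows a cleaner with its knob at (161,195). There are three brackets: white (303,197)–(345,170), purple (288,120)–(328,88) and red (413,288)–(401,342). The white one fits the description. The bottle is at (271,247), the beaker at (378,100) and the slide box at (222,112). There is free bench around (470,200).

```bash
cat > h.py <<'E'
from cell import *
import cv2,numpy as np
from scipy.spatial.transform import Rotation as R
def ray(cp,uv,z):
    uv=np.atleast_2d(np.float64(uv));d=np.c_[uv,np.ones(len(uv))]@np.linalg.inv(cp["intrinsics"]).T@R.from_rotvec(cp["orientation"]).as_matrix().T
    return cp["xyz"]+d*((z-cp["xyz"][2])/d[:,2])[:,None]
def grab(n,f):
    cp=camera_params(n);im=get_image(n)[:,:,::-1].copy();cv2.imwrite(f"pics/{f}.png",im);return cp,im
def blobs(m,amin=20):
    n,l,s,c=cv2.connectedComponentsWithStats(m.astype(np.uint8));return [(s[i].tolist(),c[i].round(1).tolist(),l==i) for i in range(1,n) if s[i,4]>=amin]
E
python3 - <<'E'
from h import *
im=cv2.imread("pics/top0.png");cp=camera_params("top")
hsv=cv2.cvtColor(im,cv2.COLOR_BGR2HSV);g=im.min(2).astype(int)
w=(g>165);w[:80]=0
print("white",[(b[:2]) for b in blobs(w)])
k=(im.max(2)<75);k[:150]=0;k[250:]=0;k[:,280:]=0
for b in blobs(k): print("dark",b[:2],ray(cp,b[1],.193).round(3))
m=np.zeros(im.shape[:2],bool);m[140:240,90:240]=1
for n,uv,z in [("bottle",(271,246),.08),("beakerbase",(375,107),0),("beakertop",(381,94),.09),("redring",(414,288),.028),("redcollar",(401,342),.05),("wcollar",(304,197),.054),("wring",(345,171),.028),("box",(222,112),.043),("spot",(470,200),0)]: print(n,ray(cp,uv,z).round(3))
for n,uv in dict(lidTL=(104,170),TR=(221,158),BR=(228,232),BL=(106,240)).items(): print(n,ray(cp,uv,.15).round(3))
a=cv2.resize(im[140:260,80:240],None,fx=4,fy=4,interpolation=cv2.INTER_CUBIC)
b=cv2.resize(im[145:225,270:375],None,fx=6,fy=6,interpolation=cv2.INTER_CUBIC)
cv2.imwrite("pics/c1.png",a);cv2.imwrite("pics/c2.png",b)
E
```

```text
white [([208, 102, 29, 19, 418], [221.7, 110.8]), ([295, 173, 45, 31, 280], [316.9, 187.7]), ([323, 364, 8, 7, 37], [326.2, 367.1]), ([260, 368, 7, 8, 37], [262.8, 371.9])]
dark ([155, 190, 12, 11, 102], [160.4, 194.9]) [[0.502 0.281 0.193]]
dark ([203, 232, 10, 5, 31], [207.5, 233.9]) [[0.405 0.178 0.193]]
dark ([185, 235, 7, 4, 22], [187.8, 236.3]) [[0.403 0.222 0.193]]
dark ([194, 234, 6, 4, 21], [196.6, 235.3]) [[0.404 0.202 0.193]]
dark ([128, 237, 45, 8, 140], [150.5, 240.7]) [[0.399 0.305 0.193]]
dark ([176, 236, 6, 4, 21], [178.4, 237.3]) [[0.402 0.243 0.193]]
bottle [[0.381 0.038 0.08 ]]
beakerbase [[ 0.761 -0.28   0.   ]]
beakertop [[ 0.759 -0.277  0.09 ]]
redring [[ 0.255 -0.317  0.028]]
redcollar [[ 0.128 -0.262  0.05 ]]
wcollar [[ 0.504 -0.055  0.054]]
wring [[ 0.573 -0.172  0.028]]
box [[0.758 0.147 0.043]]
spot [[ 0.476 -0.506  0.   ]]
lidTL [[0.583 0.426 0.15 ]]
TR [[0.594 0.144 0.15 ]]
BR [[0.412 0.136 0.15 ]]
BL [[0.413 0.42  0.15 ]]
```

View pics/c1.png

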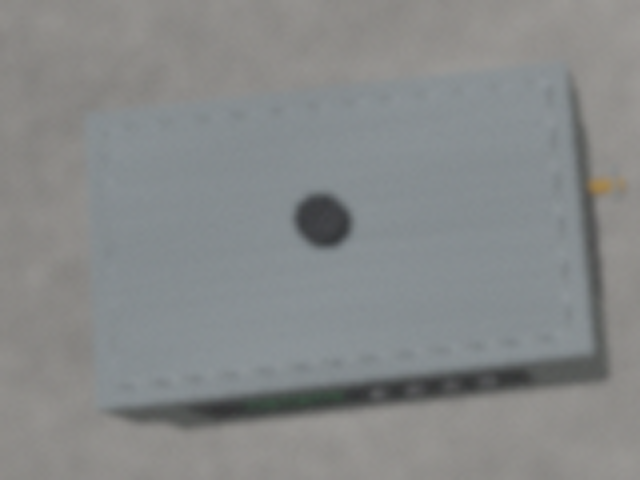

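View pics/c2.png

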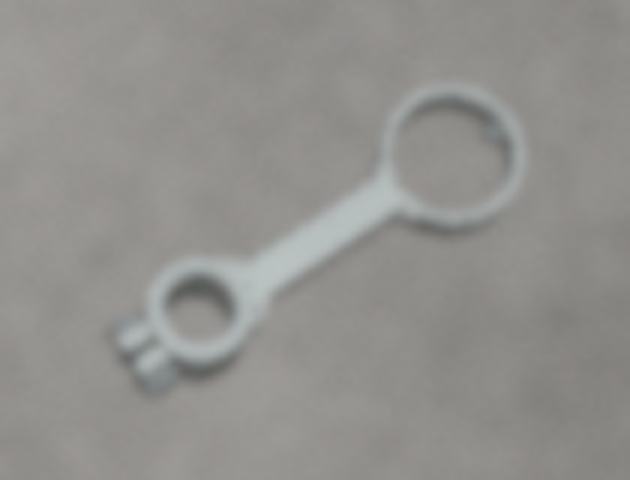

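The crops confirm it: the lid knob is at (160.8,195). The white bracket has its clamp and collar at (303,196.3) and its ring at (345.8,170.5), and it is the only white one.

```bash
cat >> h.py <<'E'
def st():
    s=observe();M=R.from_rotvec(s["ee_rot"]).as_matrix();yaw=np.degrees(np.arctan2(M[1,1],M[0,1]))
    print("t%.2f"%s["clock"],"tcp",np.round(s["position"],4),"toolx",M[:,0].round(3),"tooly",M[:,1].round(3),"jawyaw %.1f"%yaw,"F",np.round(s["force"],1),"w%.1f"%(91.8*s["width"]),"q",np.round(s["joints"],2));return s,M
def go(t):
    s,M=st();d=M.T@(np.array(t)-s["position"]);print("to",np.round(t,4),"tool shift units",(d/.04).round(2))
E
python3 - <<'E'
from h import *
cp=camera_params("top")
print(ray(cp,[(102,168.75),(222,156.2),(228,228),(105,242)],.15).round(3), ray(cp,(160.6,195),.193))
go([.502,.281,.27])
E
```

```text
[[0.587 0.431 0.15 ]
 [0.598 0.141 0.15 ]
 [0.422 0.135 0.15 ]
 [0.409 0.423 0.15 ]] [[0.50187734 0.28097982 0.193     ]]
t0.10 tcp [0.207  0.5893 0.251 ] toolx [-0.943  0.331 -0.   ] tooly [ 0.331  0.943 -0.001] jawyaw 70.6 F [-0.1 -0.1  0.4] w92.2 q [-1.34  0.44  0.02  1.57 -0.01  1.13 -0.08]
to [0.502 0.281 0.27 ] tool shift units [-9.51 -4.83 -0.47]
```

```bash
python3 -m jog '[91.8,-0.8,-0.4,-0.1,0, 91.8,-0.8,-0.4,-0.1,0, 91.8,-0.8,-0.4,-0.1,0, 91.8,-0.8,-0.4,-0.1,0, 91.8,-0.8,-0.4,-0.1,0, 91.8,-0.8,-0.4,0,0, 91.8,-0.8,-0.4,0,0, 91.8,-0.8,-0.4,0,0, 91.8,-0.8,-0.4,0,0, 91.8,-0.8,-0.4,0,0, 91.8,-0.8,-0.4,0,0, 91.8,-0.6,-0.4,0,0]' 20; python3 -c "
from h import *
go([.502,.281,.27])
cp,im=grab('wrist','w1');print(cp)"
```

```text
clock: 1.1
position: [0.5028, 0.2767, 0.2661]
ee_rot: [-0.5, -3.094, 0.011]
force: [0.4, 0.8, -0.6]
width: 0.999
t1.10 tcp [0.5028 0.2767 0.2661] toolx [-0.949  0.315  0.006] tooly [ 0.315  0.949 -0.008] jawyaw 71.6 F [ 0.4  0.8 -0.6] w91.7 q [-0.72  0.34  0.17  1.68 -0.06  1.13  0.71]
to [0.502 0.281 0.27 ] tool shift units [ 0.05  0.1  -0.1 ]
{'intrinsics': array([[303.13164197,   0.        , 284.85902855],
       [  0.        , 303.13164197, 204.5604657 ],
       [  0.        ,   0.        ,   1.        ]]), 'xyz': array([0.42488461, 0.30360929, 0.40144889]), 'orientation': array([2.33119562, 1.68496247, 0.25214264])}
```

View pics/w1.png

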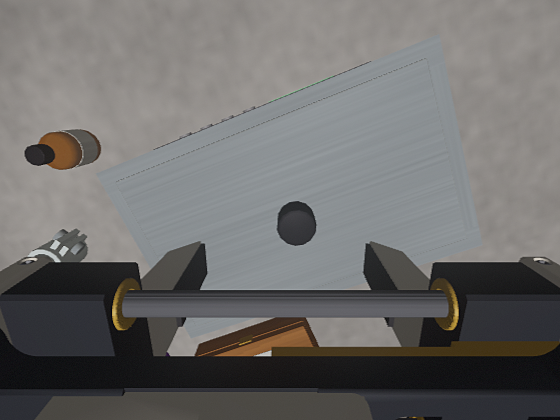

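The wrist view shows the knob head at about (297,219), roughly centred between the fingers, with the lid plate clear all round it.

```bash
python3 - <<'E'
from h import *
im=cv2.imread("pics/w1.png");cp=camera_params("wrist")
m=(im.max(2)<85);m[:190]=0;m[250:]=0;m[:,:260]=0;m[:,335:]=0
for b in blobs(m): print(b[:2],ray(cp,b[1],.188).round(4))
k=ray(cp,(297,219),.19)[0];print(k)
go([k[0],k[1],.189])
E
```

```text
([277, 201, 39, 45, 1379], [296.0, 223.1]) [[0.5093 0.2773 0.188 ]]
[0.50570454 0.27921592 0.19      ]
t1.15 tcp [0.5065 0.2703 0.2661] toolx [-0.947  0.322  0.003] tooly [ 0.322  0.947 -0.01 ] jawyaw 71.2 F [ 4.4 -5.4  0.4] w91.8 q [-0.71  0.34  0.17  1.68 -0.06  1.13  0.72]
to [0.5057 0.2792 0.189 ] tool shift units [0.09 0.22 1.93]
```

```bash
python3 -m jog '[91.8,0.1,0.25,0.4,0, 91.8,0,0,0.4,0, 91.8,0,0,0,0]' ; python3 -c "
from h import *
cp,im=grab('wrist','w2')
m=(im.max(2)<85);m[:190]=0;m[270:]=0;m[:,:250]=0;m[:,345:]=0
for b in blobs(m,200): print(b[:2],ray(cp,b[1],.186).round(4))
go([.503,.281,.189])"
```

```text
clock: 1.4
position: [0.509, 0.2757, 0.2332]
ee_rot: [-0.528, -3.094, 0.017]
force: [-0.0, -0.2, -0.3]
width: 1.001
([274, 206, 46, 52, 1909], [296.0, 231.8]) [[0.5061 0.2838 0.186 ]]
t1.45 tcp [0.5092 0.2764 0.2345] toolx [-0.944  0.331  0.001] tooly [ 0.331  0.944 -0.01 ] jawyaw 70.7 F [-0.6 -0.3 -0.4] w91.8 q [-0.71  0.38  0.17  1.71 -0.06  1.06  0.71]
to [0.503 0.281 0.189] tool shift units [0.18 0.07 1.14]
```

```bash
python3 -m jog '[91.8,0.17,0.1,0.4,0, 91.8,0,0,0.4,0, 91.8,0,0,0.3,0, 91.8,0,0,0.05,0, 60,0,0,0,0, 0,0,0,0,0, 0,0,0,0,0, 0,0,0,0,0, 0,0,0,0,0, 0,0,0,0,0, 0,0,0,0,0]' 30; python3 -c "
from h import *
go([.503,.281,.189])"
```

```text
clock: 2.37
position: [0.5049, 0.2869, 0.1954]
ee_rot: [0.52, 3.095, -0.004]
force: [0.1, 0.3, -0.2]
width: 0.545
t2.37 tcp [0.5049 0.2869 0.1954] toolx [-0.945  0.327 -0.003] tooly [ 0.327  0.945 -0.002] jawyaw 70.9 F [ 0.1  0.3 -0.2] w50.0 q [-0.72  0.41  0.16  1.77 -0.07  0.97  0.7 ]
to [0.503 0.281 0.189] tool shift units [-0.   -0.16  0.16]
```

```bash
python3 -m jog '[50,0,-0.12,0.15,0, 0,0,0,0,0, 0,0,0,0,0, 0,0,0,0,0, 0,0,0,0,0, 0,0,0,0,0, 0,0,0,0,0, 0,0,0,0,0]' 30; python3 -c "
from h import *
go([.503,.281,.189])"
```

```text
clock: 3.03
position: [0.5033, 0.2818, 0.189]
ee_rot: [0.521, 3.095, -0.004]
force: [-0.7, -0.6, -0.2]
width: 0.322
t3.03 tcp [0.5033 0.2818 0.189 ] toolx [-0.945  0.327 -0.003] tooly [ 0.327  0.945 -0.002] jawyaw 70.9 F [-0.7 -0.6 -0.2] w29.6 q [-0.72  0.42  0.15  1.78 -0.07  0.95  0.7 ]
to [0.503 0.281 0.189] tool shift units [ 0.   -0.02 -0.  ]
```

```bash
python3 -m jog '[0,0,0,0,0, 0,0,0,-0.1,0, 0,0,0,-0.2,0, 0,0,0,-0.3,0, 0,0,0,-0.4,0, 0,0,0,-0.4,0, 0,0,0,-0.4,0, 0,0,0,-0.4,0, 0,0,0,-0.2,0, 0,0,0,0,0]' 40; python3 -c "
from h import *
go([.48,-.50,.29])
print(ray(camera_params('top'),[(430,130),(545,130),(545,270),(430,270)],0).round(3))"
```

```text
clock: 3.87
position: [0.5004, 0.2801, 0.2895]
ee_rot: [-0.521, -3.095, 0.014]
force: [0.1, 0.3, -4.2]
width: 0.319
t3.87 tcp [0.5004 0.2801 0.2895] toolx [-0.945  0.328  0.002] tooly [ 0.328  0.945 -0.009] jawyaw 70.9 F [ 0.1  0.3 -4.2] w29.3 q [-0.73  0.32  0.17  1.65 -0.05  1.18  0.69]
to [ 0.48 -0.5   0.29] tool shift units [ -5.91 -18.59   0.15]
[[ 0.682 -0.425  0.   ]
 [ 0.659 -0.745  0.   ]
 [ 0.277 -0.672  0.   ]
 [ 0.298 -0.372  0.   ]]
```

```bash
python3 -m jog '[0,-0.08,-0.25,0,0, 0,-0.15,-0.5,0,0, 0,-0.2,-0.7,0,0, 0,-0.23,-0.8,0,0, 0,-0.23,-0.8,0,0, 0,-0.23,-0.8,0,0, 0,-0.23,-0.8,0,0, 0,-0.23,-0.8,0,0, 0,-0.23,-0.8,0,0, 0,-0.23,-0.8,0,0, 0,-0.23,-0.8,0,0, 0,-0.23,-0.8,0,0, 0,-0.23,-0.8,0,0, 0,-0.23,-0.8,0,0, 0,-0.23,-0.8,0,0, 0,-0.23,-0.8,0,0, 0,-0.23,-0.8,0,0]'; python3 -c "
from h import *
go([.47,-.45,.28])"
```

```text
clock: 5.28
position: [0.4559, -0.2718, 0.2791]
ee_rot: [-0.504, -3.074, 0.02]
force: [1.0, -0.4, -3.7]
width: 0.32
t5.28 tcp [ 0.4559 -0.2718  0.2791] toolx [-0.947  0.319  0.024] tooly [ 0.319  0.948 -0.017] jawyaw 71.4 F [ 1.  -0.4 -3.7] w29.4 q [ 0.05  0.28  0.48  1.78 -0.12  1.14  1.81]
to [ 0.47 -0.45  0.28] tool shift units [-1.76 -4.11  0.  ]
```

```bash
python3 -m jog '[0,-0.35,-0.8,0,0, 0,-0.35,-0.8,0,0, 0,-0.35,-0.8,0,0, 0,-0.3,-0.7,0,0, 0,-0.2,-0.5,0,0, 0,-0.1,-0.2,0,0, 0,0,0,0,0, 0,0,0,0,0, 0,0,0,0,0]'; python3 -c "
from h import *
cp,im=grab('side','s1')
go([.47,-.45,.28])"
```

```text
clock: 6.03
position: [0.454, -0.4532, 0.2699]
ee_rot: [-0.523, -3.054, 0.017]
force: [-0.1, 0.0, -3.9]
width: 0.319
t6.08 tcp [ 0.4542 -0.4526  0.2699] toolx [-0.942  0.332  0.041] tooly [ 0.332  0.943 -0.018] jawyaw 70.6 F [-0.4  0.1 -4.1] w29.0 q [ 0.35  0.49  0.52  1.51 -0.21  1.23  2.13]
to [ 0.47 -0.45  0.28] tool shift units [-0.34  0.19 -0.27]
```

View pics/s1.png

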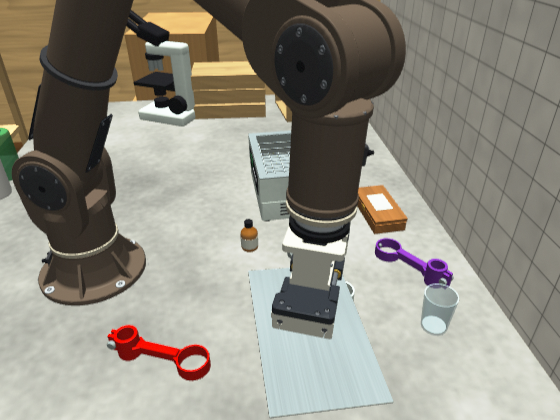

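```bash
python3 -m jog '[0,0,0,0.3,0, 0,0,0,0.5,0, 0,0,0,0.5,0, 0,0,0,0.5,0, 0,0,0,0.5,0, 0,0,0,0.5,0, 0,0,0,0.5,0, 0,0,0,0.5,0, 0,0,0,0.3,0, 0,0,0,0.2,0, 0,0,0,0,0, 0,0,0,0,0]'; python3 -c "
from h import *
go([.47,-.45,.047])"
```

```text
clock: 7.08
position: [0.4573, -0.4329, 0.0956]
ee_rot: [-0.484, -3.07, 0.003]
force: [0.8, -0.3, -3.0]
width: 0.319
t7.08 tcp [ 0.4573 -0.4329  0.0956] toolx [-0.951  0.308  0.032] tooly [ 0.308  0.951 -0.007] jawyaw 72.1 F [ 0.8 -0.3 -3. ] w29.3 q [ 0.38  0.64  0.43  1.72 -0.31  0.87  2.2 ]
to [ 0.47  -0.45   0.047] tool shift units [-0.47 -0.3   1.2 ]
```

```bash
python3 -m jog '[0,0,-0.1,0.25,0, 0,0,-0.1,0.25,0, 0,0,0,0.2,0, 0,0,0,0.15,0, 0,0,0,0.1,0, 0,0,0,0.1,0, 0,0,0,0,0]'; python3 -c "
from h import *
go([.47,-.45,.047])"
```

```text
clock: 7.67
position: [0.455, -0.4422, 0.0525]
ee_rot: [-0.484, -3.075, 0.007]
force: [0.6, 0.8, -3.3]
width: 0.319
t7.67 tcp [ 0.455  -0.4422  0.0525] toolx [-0.951  0.307  0.027] tooly [ 0.307  0.952 -0.009] jawyaw 72.1 F [ 0.6  0.8 -3.3] w29.3 q [ 0.42  0.7   0.4   1.74 -0.33  0.79  2.23]
to [ 0.47  -0.45   0.047] tool shift units [-0.42 -0.07  0.13]
```

```bash
python3 -m jog '[0,0,0,0.07,0, 0,0,0,0.07,0, 0,0,0,0.05,0, 0,0,0,0.05,0]'; python3 -c "
from h import *
go([.47,-.45,.047])"
```

```text
clock: 8.0
position: [0.4546, -0.4427, 0.0478]
ee_rot: [-0.486, -3.077, 0.005]
force: [-6.4, 6.7, 18.8]
width: 0.316
t8.00 tcp [ 0.4546 -0.4427  0.0478] toolx [-0.951  0.308  0.026] tooly [ 0.308  0.951 -0.007] jawyaw 72.1 F [-6.4  6.7 18.8] w29.0 q [ 0.42  0.7   0.4   1.74 -0.34  0.78  2.24]
to [ 0.47  -0.45   0.047] tool shift units [-0.42 -0.06  0.01]
```

```bash
python3 -m jog '[0,0,0,-0.03,0, 29,0,0,0,0, 33,0,0,0,0, 40,0,0,0,0, 60,0,0,0,0, 80,0,0,0,0, 80,0,0,0,0]'; python3 -c "
from h import *
st()"
```

```text
clock: 8.58
position: [0.4565, -0.4441, 0.0513]
ee_rot: [-0.486, -3.082, 0.009]
force: [-0.8, -0.5, 0.2]
width: 0.598
t8.58 tcp [ 0.4565 -0.4441  0.0513] toolx [-0.951  0.308  0.02 ] tooly [ 0.308  0.951 -0.009] jawyaw 72.1 F [-0.8 -0.5  0.2] w54.9 q [ 0.42  0.7   0.4   1.74 -0.34  0.78  2.24]
```

```bash
python3 -m jog '[80,0,0,-0.4,0, 80,0,0,-0.8,0, 80,0,0,-0.9,0, 91.8,0,0,-0.9,0, 91.8,0,0,-0.9,0, 91.8,0.1,0.7,0,0, 91.8,0.1,0.9,0,0, 91.8,0.1,0.9,0,0, 91.8,0.1,0.9,0,0, 91.8,0.1,0.9,0,0, 91.8,0.1,0.9,0,0, 91.8,0.1,0.9,0,0, 91.8,0.1,0.9,0,0, 91.8,0.1,0.9,0,0, 91.8,0,0.9,0,0, 91.8,0,0,0,0]'; python3 -m jog '[91.8,0,0,0,1,91.8,0,0,0,1,91.8,0,0,0,1,91.8,0,0,0,1,91.8,0,0,0,1,91.8,0,0,0,1,91.8,0,0,0,1,91.8,0,0,0,0,91.8,0,0,0,0]';python3 -c "
from h import *
go([.524,-.0895,.2])
grab('top','t2')"
```

```text
clock: 9.92
position: [0.5369, -0.0871, 0.2113]
ee_rot: [-0.5, -3.083, 0.013]
force: [0.1, 0.9, -0.1]
width: 1.0
clock: 10.67
position: [0.5378, -0.0834, 0.2111]
ee_rot: [-1.604, -2.685, 0.022]
force: [0.3, -0.4, -0.4]
width: 1.0
t10.67 tcp [ 0.5378 -0.0834  0.2111] toolx [-0.474  0.881  0.005] tooly [ 0.881  0.474 -0.019] jawyaw 28.3 F [ 0.3 -0.4 -0.4] w91.8 q [-0.4   0.39  0.62  1.85 -0.25  1.01  0.81]
to [ 0.524  -0.0895  0.2   ] tool shift units [ 0.03 -0.37  0.28]
```

```bash
python3 -m jog '[91.8,0,-0.3,0,0,91.8,0,0,0,0,91.8,0,0,0,0]';python3 -c "
from h import *
cp,im=grab('wrist','w3');print(cp)
go([.524,-.0895,.2])"
```

```text
clock: 10.97
position: [0.526, -0.09, 0.2113]
ee_rot: [-1.595, -2.69, 0.022]
force: [-0.1, 0.5, -0.3]
width: 1.0
{'intrinsics': array([[303.13164197,   0.        , 284.85902855],
       [  0.        , 303.13164197, 204.5604657 ],
       [  0.        ,   0.        ,   1.        ]]), 'xyz': array([ 0.48889006, -0.01591686,  0.34655422]), 'orientation': array([2.74682298, 0.70618094, 0.08416209])}
t11.02 tcp [ 0.5257 -0.0904  0.2113] toolx [-0.479  0.878  0.005] tooly [ 0.878  0.479 -0.02 ] jawyaw 28.6 F [ 0.3 -0.4 -0.4] w91.6 q [-0.4   0.37  0.62  1.87 -0.24  1.    0.83]
to [ 0.524  -0.0895  0.2   ] tool shift units [ 0.04 -0.02  0.28]
```

View pics/w3.png

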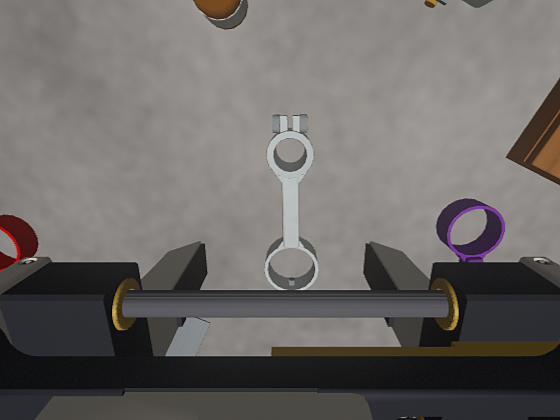

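View pics/t2.png

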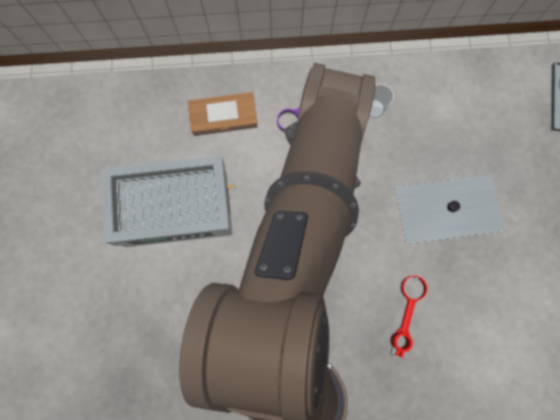

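The wrist view shows the white bracket upright between the fingers, with its collar at (290,155), its neck around (290.5,212) and its ring at (291.5,264). The top view shows the open tank and the lid lying flat on the bench, knob at (454,206).

```bash
python3 - <<'E'
from h import *
cp=camera_params("wrist");im=cv2.imread("pics/w3.png")
w=(im.min(2)>140);w[:110]=0;w[292:]=0;w[:,:255]=0;w[:,325:]=0
for r in range(186,240,10):
    c=np.where(w[r])[0];print(r,c.min(),c.max(),ray(cp,((c.min()+c.max())/2,r),.035).round(4))
print("collar",ray(cp,(290.3,155),.054).round(4),"ring",ray(cp,(291.5,263),.028).round(4))
C=ray(cp,(290.3,155),.054)[0];G=ray(cp,(291.5,263),.028)[0];d=(G-C)[:2];L=np.linalg.norm(d);u=d/L
print("len",L,"ang",np.degrees(np.arctan2(u[1],u[0])))
b=C[:2]+u*.040;print("bal",b);go([*b,.032])
top=cv2.imread("pics/t2.png");a=cv2.resize(top[145:255,90:240],None,fx=5,fy=5,interpolation=cv2.INTER_CUBIC);cv2.imwrite("pics/c3.png",a)
E
```

```text
186 255 300 [[ 0.5146 -0.0922  0.035 ]]
196 283 321 [[ 0.5427 -0.0892  0.035 ]]
206 283 310 [[ 0.5431 -0.1019  0.035 ]]
216 283 324 [[ 0.5554 -0.1082  0.035 ]]
226 283 309 [[ 0.5539 -0.1224  0.035 ]]
236 280 301 [[ 0.5544 -0.1358  0.035 ]]
collar [[ 0.5093 -0.0545  0.054 ]] ring [[ 0.5736 -0.1681  0.028 ]]
len 0.13052441979103893 ang -60.46388867066395
bal [ 0.52898767 -0.08931892]
t11.02 tcp [ 0.5257 -0.0904  0.2113] toolx [-0.479  0.878  0.005] tooly [ 0.878  0.479 -0.02 ] jawyaw 28.6 F [ 0.3 -0.4 -0.4] w91.6 q [-0.4   0.37  0.62  1.87 -0.24  1.    0.83]
to [ 0.529  -0.0893  0.032 ] tool shift units [-0.04  0.17  4.48]
```

View pics/c3.png

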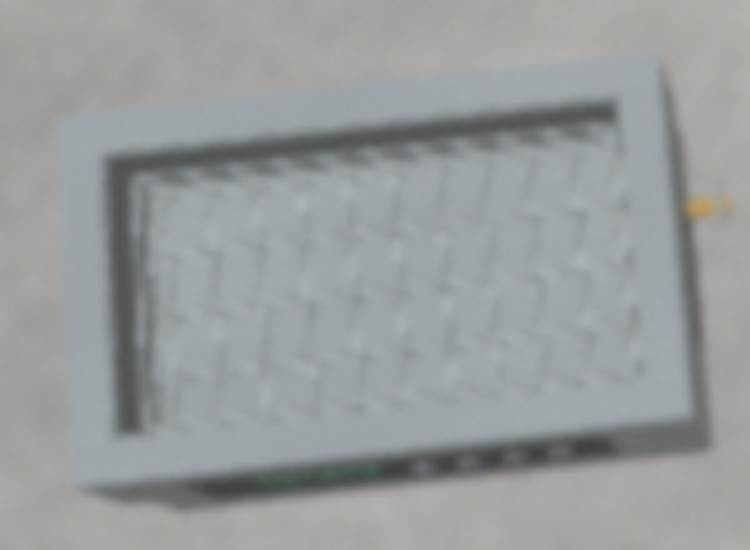

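```bash
python3 -m jog '[91.8,0.04,0.02,0.6,-0.25,91.8,0,0,0.6,0,91.8,0,0,0.6,0,91.8,0,0,0.4,0,91.8,0,0,0.2,0,91.8,0,0,0,0,91.8,0,0,0,0]';python3 - <<'E'
from h import *
q=np.array([(105,157),(617,100),(642,378),(117,435)])/5+[90,145]
P=ray(camera_params("top"),q,.15);print(P.round(4),P.mean(0),[np.degrees(np.arctan2(*(a-b)[1::-1])) for a,b in((P[0],P[1]),(P[3],P[2]))])
cp,im=grab('wrist','w4');print(cp)
go([.526,-.088,.032])
cv2.imwrite("pics/c4.png",cv2.resize(im[60:320,190:390],None,fx=2.3,fy=2.3,interpolation=cv2.INTER_CUBIC))
E
```

```text
clock: 11.6
position: [0.5258, -0.0899, 0.114]
ee_rot: [-1.556, -2.718, 0.017]
force: [0.8, -0.6, 0.3]
width: 1.003
[[0.5663 0.4094 0.15  ]
 [0.5776 0.163  0.15  ]
 [0.441  0.1569 0.15  ]
 [0.4311 0.4033 0.15  ]] [0.50400353 0.28314697 0.15      ] [np.float64(92.60742579632749), np.float64(92.29584699165109)]
{'intrinsics': array([[303.13164197,   0.        , 284.85902855],
       [  0.        , 303.13164197, 204.5604657 ],
       [  0.        ,   0.        ,   1.        ]]), 'xyz': array([ 0.48576431, -0.01719213,  0.24906313]), 'orientation': array([2.7363083 , 0.74681309, 0.09851193])}
t11.65 tcp [ 0.5259 -0.0899  0.1142] toolx [-0.506  0.862  0.003] tooly [ 0.862  0.506 -0.014] jawyaw 30.4 F [ 0.5  0.1 -0.9] w91.7 q [-0.33  0.49  0.54  1.97 -0.35  0.78  0.95]
to [ 0.526 -0.088  0.032] tool shift units [0.03 0.05 2.05]
```

View pics/c4.png

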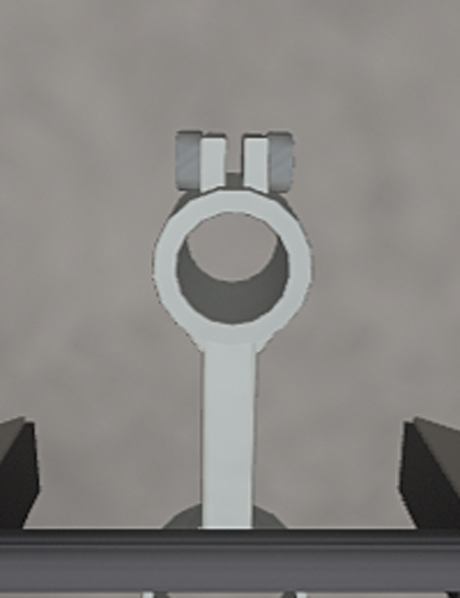

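The close-up shows the collar's top circle at crop (232,266), i.e. pixel (291.1,175.7). The neck sits centred between the open fingers at column 289.5.

```bash
python3 - <<'E'
from h import *
cp=camera_params("wrist")
C=ray(cp,(291.1,175.7),.054)[0];N=ray(cp,[(289.6,60+360/2.3),(289.6,60+500/2.3)],.035);d=(N[1]-N[0])[:2];print(C,N,np.degrees(np.arctan2(d[1],d[0])))
a=np.radians(-60);u=np.array([np.cos(a),np.sin(a)]);b=C[:2]+.04*u;print(b,N[0][:2]+u*(.04-np.dot(N[0][:2]-C[:2],u)));go([*b,.032])
E
```

```text
[ 0.50891561 -0.05336856  0.054     ] [[ 0.52620081 -0.08434683  0.035     ]
 [ 0.55279735 -0.12915917  0.035     ]] -59.31048305392997
[ 0.52891561 -0.08800958] [ 0.52846553 -0.08826943]
t11.65 tcp [ 0.5259 -0.0899  0.1142] toolx [-0.506  0.862  0.003] tooly [ 0.862  0.506 -0.014] jawyaw 30.4 F [ 0.5  0.1 -0.9] w91.7 q [-0.33  0.49  0.54  1.97 -0.35  0.78  0.95]
to [ 0.5289 -0.088   0.032 ] tool shift units [-0.    0.12  2.05]
```

```bash
python3 -m jog '[91.8,0,0.08,0.4,0,91.8,0,0,0.4,0,91.8,0,0,0.4,0,91.8,0,0,0.3,0,91.8,0,0,0.2,0,91.8,0,0,0,0]';python3 -c "
from h import *
go([.5275,-.088,.032])"
```

```text
clock: 12.15
position: [0.5346, -0.0888, 0.051]
ee_rot: [1.557, 2.726, -0.005]
force: [0.4, -0.0, -0.2]
width: 0.998
t12.15 tcp [ 0.5346 -0.0888  0.051 ] toolx [-0.508  0.861 -0.004] tooly [ 0.861  0.508 -0.002] jawyaw 30.5 F [ 0.4 -0.  -0.2] w91.6 q [-0.27  0.59  0.47  2.   -0.43  0.64  1.01]
to [ 0.5275 -0.088   0.032 ] tool shift units [ 0.11 -0.14  0.47]
```

```bash
python3 -m jog '[91.8,0.1,-0.14,0.25,0,91.8,0,0,0.2,0,91.8,0,0,0,0]';python3 -c "
from h import *
go([.5275,-.088,.032])"
```

```text
clock: 12.4
position: [0.5302, -0.0884, 0.0351]
ee_rot: [1.555, 2.723, -0.001]
force: [0.0, 0.8, 0.4]
width: 0.999
t12.40 tcp [ 0.5302 -0.0884  0.0351] toolx [-0.508  0.861 -0.006] tooly [0.861 0.508 0.003] jawyaw 30.5 F [0.  0.8 0.4] w91.7 q [-0.25  0.61  0.44  2.03 -0.45  0.59  1.03]
to [ 0.5275 -0.088   0.032 ] tool shift units [ 0.04 -0.05  0.08]
```

```bash
python3 -m jog '[80,0.04,-0.05,0.08,0,40,0,0,0,0,20,0,0,0,0,0,0,0,0,0,0,0,0,0,0,0,0,0,0,0,0,0,0,0,0,0,0,0,0,0,0,0,0,0,0,0,0,0,0,0,0,0,0,0,0,0,0,0,0,0,0,0,0,0,0,0,0,0,0,0,0,0,0,0,0]' 55;python3 -c "
from h import *
go([.5275,-.088,.032])"
```

```text
clock: 13.65
position: [0.5298, -0.0887, 0.0346]
ee_rot: [1.554, 2.719, 0.002]
force: [-0.6, -0.6, 0.9]
width: 0.191
t13.65 tcp [ 0.5298 -0.0887  0.0346] toolx [-0.507  0.862 -0.008] tooly [0.862 0.508 0.006] jawyaw 30.5 F [-0.6 -0.6  0.9] w17.5 q [-0.25  0.61  0.44  2.03 -0.45  0.59  1.03]
to [ 0.5275 -0.088   0.032 ] tool shift units [ 0.04 -0.04  0.06]
```

```bash
python3 -m jog '[0,0,0,-0.05,0,0,0,0,-0.15,0,0,0,0,-0.25,0,0,0,0,-0.3,0,0,0,0,-0.3,0,0,0,0,-0.3,0,0,0,0,-0.1,0,0,0,0,0,0,0,0,0,0,0,0,0,0,0,0]';python3 -c "
from h import *
st();print(observe()['ft_torque']);grab('side','s2');print(camera_params('side')['xyz'])"
```

```text
clock: 14.48
position: [0.5264, -0.0872, 0.0963]
ee_rot: [1.554, 2.725, -0.002]
force: [0.1, -0.1, -6.1]
width: 0.193
t14.48 tcp [ 0.5264 -0.0872  0.0963] toolx [-0.509  0.861 -0.004] tooly [0.861 0.509 0.001] jawyaw 30.6 F [ 0.1 -0.1 -6.1] w17.7 q [-0.31  0.51  0.52  2.   -0.37  0.72  0.97]
[-0.10155995  0.04132081  0.01314551]
[ 0.36217351 -0.90406578  0.73741762]
```

View pics/s2.png

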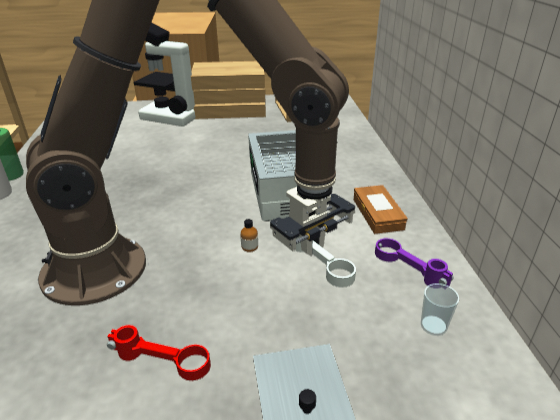

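The side view shows the bracket lifted and looking level, the lid flat in the foreground (knob at (308,400)) and the other things undisturbed.

```bash
python3 -m jog '[0,0,0,-0.2,0,0,0,0,-0.4,0,0,0,0,-0.5,0,0,0,0,-0.5,0,0,0,0,-0.5,0,0,0,0,-0.5,0,0,0,0,-0.5,0,0,0,0,-0.4,0.3,0,0,0,-0.2,0.5,0,0,0,-0.1,0.6,0,0,0,0,0.6,0,0,0,0,0.6,0,0,0,0,0.6,0,0,0,0,0.6,0,0,0,0,0.5,0,0,0,0,0.3,0,0,0,0,0,0,0,0,0,0]';python3 -c "
from h import *
s,_=st();print(s['ft_torque']);go([.503,.3095,.235])"
```

```text
clock: 16.03
position: [0.5181, -0.0889, 0.2551]
ee_rot: [-2.192, -2.24, 0.02]
force: [-0.3, -0.1, -5.2]
width: 0.191
t16.03 tcp [ 0.5181 -0.0889  0.2551] toolx [-0.022  1.    -0.003] tooly [ 1.     0.022 -0.014] jawyaw 1.2 F [-0.3 -0.1 -5.2] w17.5 q [-0.52  0.33  0.77  1.84 -0.25  1.09  0.36]
[-0.07486814  0.05074618  0.04817093]
t16.03 tcp [ 0.5181 -0.0889  0.2551] toolx [-0.022  1.    -0.003] tooly [ 1.     0.022 -0.014] jawyaw 1.2 F [-0.3 -0.1 -5.2] w17.5 q [-0.52  0.33  0.77  1.84 -0.25  1.09  0.36]
to [0.503  0.3095 0.235 ] tool shift units [ 9.97 -0.15  0.47]
```

```bash
python3 -m jog '[0,0.2,0,0,0,0,0.4,0,0,0,0,0.6,0,0,0,0,0.7,0,0,0,0,0.8,0,0,0,0,0.8,0,0,0,0,0.8,0,0,0,0,0.8,0,0,0,0,0.8,0,0,0,0,0.8,0,0,0,0,0.8,0,0,0,0,0.7,0,0,0,0,0.5,0,0,0,0,0.3,0,0,0,0,0.2,0,0,0,0,0,0,0,0,0,0,0,0,0]';python3 -c "
from h import *
go([.503,.3095,.23])"
```

```text
clock: 17.45
position: [0.5015, 0.3018, 0.2527]
ee_rot: [-2.174, -2.254, 0.024]
force: [0.2, -0.9, -4.7]
width: 0.191
t17.45 tcp [0.5015 0.3018 0.2527] toolx [-0.036  0.999 -0.003] tooly [ 0.999  0.036 -0.018] jawyaw 2.1 F [ 0.2 -0.9 -4.7] w17.5 q [-1.08  0.42  0.65  1.69 -0.28  1.14 -0.32]
to [0.503  0.3095 0.23  ] tool shift units [0.19 0.05 0.57]
```

```bash
python3 -m jog '[0,0.15,0.05,0.2,0,0,0.04,0,0.2,0,0,0,0,0.15,0,0,0,0,0.05,0,0,0,0,0,0,0,0,0,0,0]';python3 - <<'E'
from h import *
go([.503,.3095,.23])
cp,im=grab('wrist','w5');print(cp['xyz'],cp['orientation'])
tp,it=grab('top','t3');_,si=grab('side','s3')
cv2.imwrite("pics/c5.png",np.hstack([cv2.resize(im,(560,420))[:,120:440],cv2.resize(si[110:250,220:360],(420,420),interpolation=cv2.INTER_CUBIC)]))
E
```

```text
clock: 17.95
position: [0.5043, 0.303, 0.2258]
ee_rot: [-2.185, -2.245, 0.028]
force: [0.3, -0.0, -5.0]
width: 0.195
t17.95 tcp [0.5043 0.303  0.2258] toolx [-0.027  1.    -0.006] tooly [ 0.999  0.027 -0.019] jawyaw 1.6 F [ 0.3 -0.  -5. ] w17.9 q [-1.07  0.45  0.64  1.72 -0.3   1.09 -0.31]
to [0.503  0.3095 0.23  ] tool shift units [ 0.16 -0.03 -0.1 ]
[0.50512877 0.38753093 0.36016659] [ 2.82136062  0.04246032 -0.01899032]
```

View pics/c5.png

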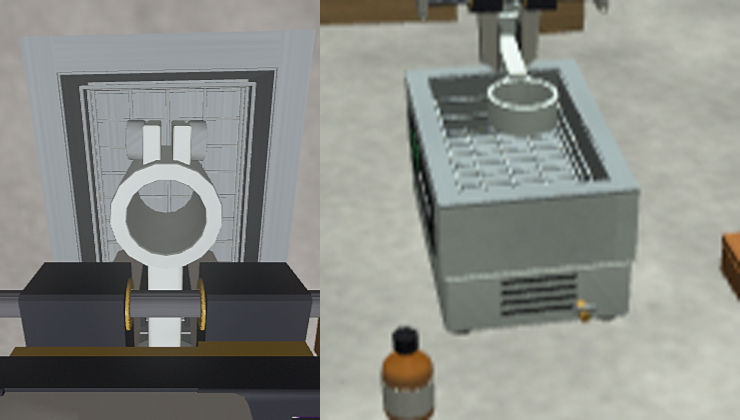

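The bracket hangs over the open tank: collar at wrist pixel (286,212), ring at side pixel (287.7,141), both inside the mouth outline. I'll check the position and level numerically.

```bash
python3 - <<'E'
from h import *
s,M=st();cw=camera_params("wrist");cs=camera_params("side")
C=ray(cw,(286,212),.245)[0];print("collar",C,"mouth far corners",ray(cw,[(180,75),(395,70)],.15).round(4))
for z in (.21,.219,.228): print("ring if z",z,ray(cs,(287.7,141),z)[0].round(4))
print("expected ring y",C[1]-.141)
go([.503,.3095,.225])
E
```

```text
t18.10 tcp [0.5045 0.3035 0.2264] toolx [-0.028  1.    -0.005] tooly [ 0.999  0.028 -0.018] jawyaw 1.6 F [ 0.3 -0.2 -4.7] w17.8 q [-1.07  0.45  0.64  1.72 -0.3   1.09 -0.31]
collar [0.50478892 0.34653587 0.245     ] mouth far corners [[0.4334 0.404  0.15  ]
 [0.5709 0.4106 0.15  ]]
ring if z 0.21 [0.5093 0.2164 0.21  ]
ring if z 0.219 [0.5068 0.1973 0.219 ]
ring if z 0.228 [0.5042 0.1781 0.228 ]
expected ring y 0.2055358707580067
t18.10 tcp [0.5045 0.3035 0.2264] toolx [-0.028  1.    -0.005] tooly [ 0.999  0.028 -0.018] jawyaw 1.6 F [ 0.3 -0.2 -4.7] w17.8 q [-1.07  0.45  0.64  1.72 -0.3   1.09 -0.31]
to [0.503  0.3095 0.225 ] tool shift units [ 0.15 -0.03  0.03]
```

```bash
python3 -m jog '[0,0.09,-0.02,0,-0.1,0,0,0,0,0,0,0,0,0,0,0,0,0,0,0,0,0,0,0,0,0,0,0,0,0,0,0,0,0,0,0,0,0,0,0]';python3 -c "
from h import *
s,_=st();print(np.abs(s['dq']).max());im=grab('top','t4')[1]
d=cv2.absdiff(im,cv2.imread('pics/t3.png'));print(d[:,380:].max(),d[150:220,400:500].mean())"
```

```text
clock: 18.77
position: [0.5038, 0.3082, 0.2276]
ee_rot: [-2.17, -2.259, 0.023]
force: [0.2, 0.1, -5.3]
width: 0.195
t18.77 tcp [0.5038 0.3082 0.2276] toolx [-0.04   0.999 -0.003] tooly [ 0.999  0.04  -0.017] jawyaw 2.3 F [ 0.2  0.1 -5.3] w17.9 q [-1.08  0.45  0.63  1.71 -0.3   1.09 -0.3 ]
0.0015275881709142052
19 0.8186190476190476
```

The bracket is still, centred and aligned, so I'm handing in.

```bash
python3 -c "
from h import *
print(sign_off());st()"
```

```text
the job is handed in; nothing more can be done
None
the job is handed in; nothing more can be done
```

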